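Take down two set-up stacks on the fitter's bench

TASK

Take the two stacks of set-up parts on the bench apart from the top down, one part at a time, and put each part away: the black nut in the white dish, the copper bush over the pin of the wooden stand, the steel V-block on the green mat inside its white outline, the blue block in the blue tray and the red block in the red tray. Keep every part upright and set it down gently, without dropping it, so that it ends lying flat on the floor of its own place and let go.

Things in the scene. Friction and masses are not known exactly. Their poses are not given: they have to be found in the camera images.
- blue_block: blue painted aluminium riser block, 84 (x) x 50 (y) x 28 mm high, 0.32 kg, two dark screw heads on top; loose, at the bottom of one of the two stacks; origin at the centre of its underside, z up, long side along its x. A loose part lies on it at the start.
- red_block: red painted aluminium riser block, same form and size as the blue one (84 x 50 x 28 mm, 0.32 kg); loose, at the bottom of the other stack; origin at the centre of its underside, long side along its x
- vblock: bare steel V-block, 44 (x) x 40 (y) x 28 mm high, 0.30 kg, a V groove 24 mm wide and 12 mm deep along its x in the top; its flat outer sides are 40 mm apart along y; loose, lying on one of the two riser blocks; origin at the centre of its underside
- bush: copper-coloured bush, a plain ring 52 mm outside, 26 mm bore, 28 mm high, 0.33 kg; loose, lying on the riser block that does not carry the V-block; origin at the centre of its underside, z along the bore
- nut: black hexagon nut, 34 mm across flats, 16 mm high, 0.09 kg, a grey disc in its top face (its bore is closed); loose, lying on the bush and covering its bore; origin at the centre of its underside; one pair of flats faces along its +x and -x, the others 60 degrees on
- blue_tray: blue open tray, fixed to the bench, outside 114 (x) x 80 (y) mm, inside 106 x 72 mm, rim 12 mm above the bench; origin at the centre of its underside, long side along its x; its inner floor is 4 mm above the origin
- red_tray: red open tray, fixed to the bench, same form and size as the blue tray (outside 114 x 80, inside 106 x 72 mm, rim 12 mm up, floor 4 mm up); origin at the centre of its underside, long side along its x
- mat: green flat mat, fixed to the bench, 110 (x) x 100 (y) x 4 mm, with a thin white outline 75 (x) x 68 (y) mm inside the lines, round its centre; origin at the centre of its underside, so its top is 4 mm above the origin
- post: round pale wooden stand, fixed to the bench, 84 mm in diameter and 8 mm high, with an upright steel pin of 10 mm diameter in its centre, its tip 40 mm above the bench; origin at the centre of the stand's underside, under the pin
- dish: round white shallow dish, fixed to the bench, about 104 mm across, inside floor about 92 mm across and 5 mm above the origin, rim 13 mm above the bench; origin at the centre of its underside
There are look-alikes about, which are no part of the job. Of the things shaped like the blue_block, the blue one is meant.

How it is judged:
At the end, for the whole second after the job is handed in: Nut flat in the dish (centres within 28 mm), bush over the pin down on the stand (9.5 mm), V-block flat on the mat (21 mm), blue block flat in the blue tray, red block flat in the red tray (18 mm); all upright within 0.1 rad, within 3.5 mm of the floor of their place, at rest and let go (horizontal distance between nut and dish below 0.028 m and z of nut in the frame of dish between 0 and 0.0085 m and angle between each of nut, bush, vblock, blue_block, red_block's own z axis and vertical below 0.1 rad and linear speed of each of nut, bush, vblock, blue_block, red_block below 0.03 m/s and horizontal distance between bush and post below 0.0095 m and z of bush in the frame of post between 0 and 0.0115 m and horizontal distance between vblock and mat below 0.021 m and z of vblock in the frame of mat between 0 and 0.0075 m and horizontal distance between blue_block and blue_tray below 0.018 m and z of blue_block in the frame of blue_tray between 0 and 0.008 m and horizontal distance between red_block and red_tray below 0.018 m and z of red_block in the frame of red_tray between 0 and 0.008 m); the robot touches nothing.
It fails at once if a part is tipped over (angle between any of nut, bush, vblock, red_block, blue_block's own z axis and vertical above 0.7 rad).
It fails at once if a part is dropped or flung (over 0.6 m/s with no finger on it) ((linear speed of nut above 0.6 m/s and contact force between the fingers and nut below 0.05 N) or (linear speed of bush above 0.6 m/s and contact force between the fingers and bush below 0.05 N) or (linear speed of vblock above 0.6 m/s and contact force between the fingers and vblock below 0.05 N) or (linear speed of red_block above 0.6 m/s and contact force between the fingers and red_block below 0.05 N) or (linear speed of blue_block above 0.6 m/s and contact force between the fingers and blue_block below 0.05 N)).
It fails at once if a part is lifted with another still lying on it ((height (world z) of blue_block above 0.05 m and contact force between blue_block and vblock above 0.3 N) or (height (world z) of blue_block above 0.05 m and contact force between blue_block and bush above 0.3 N) or (height (world z) of red_block above 0.05 m and contact force between red_block and vblock above 0.3 N) or (height (world z) of red_block above 0.05 m and contact force between red_block and bush above 0.3 N) or (height (world z) of bush above 0.075 m and contact force between bush and nut above 0.3 N)).
It also fails if it takes over 120 s, if anything falls off the work surface, if the arm or the gripper's body presses on something with over 40 N, if the wrist force passes 120 N, or if a joint passes its speed limit or range.

ROBOT

A 6-joint arm with a two-finger parallel gripper is mounted at the origin on the work surface. World frame = base frame: x ahead of the robot, y to its left, z up, the work surface at z = 0. Lengths are in m, angles in rad, forces in N, time in s.
With the tool pointing down it reaches from about 0.35 to 1 m from the base axis. Payload 7.1 kg.
Tool frame: the origin (TCP) lies at the very end of the fingers, on their centre line; the grasp point (between the pads) lies 19 mm behind it (bot.hold_point_z is the distance from the TCP to the grasp point, in m); z points along the fingers, y is the direction in which the jaws open and shut (so a half turn about z gives the same grasp; the last joint's range is limited). The gripper opens to 85 mm and grips with 20 to 120 N. Pads are 22 mm wide; open, the fingers measure 114 mm over their backs; the gripper's body (76 mm by 85 mm) begins 54 mm behind the grasp point. The pads swing forward as they close: fully open they stand 13 mm farther back than shut.
Start: joints at [-1.182, 0.423, 1.63, -0, 1.089, -0.019], TCP at [0.248, -0.574, 0.231] pointing down, gripper open.
Joint ranges: [-3, 3], [-0.9, 2.11], [0.09, 2.58], [-1.31, 4.45], [0.11, 2.69], [-2.54, 2.54]. Speed limits (rad/s): [2.39, 2.39, 3.01, 3.14, 3.14, 3.14].

INTERFACE

Orientations are given as a 3x3 rotation matrix whose columns are the frame's x, y, z axes.
In Python, from plant import bot gives the robot as it stands. Calls block until the motion is done:
- bot.goto(position, orientation): joint-space move of the TCP to a pose.
- bot.move_linear(position, rot=None, max_speed=0.15): straight line of the TCP; rot=None keeps the orientation; max_speed is the mean speed in m/s.
- bot.set_joints(angles): joint-space move.
- bot.let_go() and bot.grasp(grasp_force=None): open the fingers fully, or close them until they stop; grasp_force is the grip in N (None keeps the last).
- bot.dwell(seconds).
- bot.solve_ik(position, orientation): joint angles nearest the present ones, or None.
- bot.get_image(name): name is "scene" or "top" or "wrist"; returns a dict with "img" (384x512x3 uint8, red, green, blue), "z_map" (384x512 float32, m along the optical axis (not along the pixel's ray), 0 where there is no reading), "mtx" (3x3 intrinsics, pixels), "position" and "attitude" of the camera in the world. Camera axes: x right, y down, z forward; pixel columns grow to the right and rows downward; lengths in m; the calibration is good to about 2 mm. A picture is of the moment at which its call begins.
A pose or a line that the arm cannot do raises bot.IKError and nothing moves.
- bot.job_done(): hands the job in, once; it reports no verdict.
Readings, each from a call of its own:
- bot.get_clock(): time.
- bot.get_qpos(): joint angles.
- bot.get_dq(): joint speeds.
- bot.get_tau(): joint torques, N m.
- bot.get_tcp_pos(): TCP position.
- bot.get_orientation(): TCP orientation.
- bot.get_contact_force(): force on the tool from outside, world axes, zero at the start.
- bot.get_moment(): the same for the moment, N m.
- bot.get_width(): finger opening in m.
Only numpy, scipy, OpenCV 4.12 (cv2) and the standard library are available. Lean on these libraries where they do the work, as an engineer would, in place of code of your own. Each camera call takes 0.05 s, during which the arm holds its last target.

## Working session

There is one attempt and no reset: what is moved stays moved. The work goes in short steps, each a Python script; the robot and the scene stay as the last script left them, time stands still between calls to the robot, and variables do not carry over. Pictures are saved under pics/ and viewed, and the job is handed in when it is done.

```bash
ls; mkdir -p pics; python3 - <<'E'
from plant import bot
import cv2,numpy as np
for n in ["scene","top","wrist"]:
    d=bot.get_image(n); cv2.imwrite(f"pics/{n}0.png",d["img"][:,:,::-1]); print(n,d["position"],np.round(d["attitude"],3).tolist(),d["mtx"].tolist())
    np.savez(f"{n}0.npz",**{k:np.array(v) for k,v in d.items()})
print(bot.get_clock(),bot.get_width(),bot.hold_point_z)
E
```

```text
pics
scene [1.02483046 0.31026939 0.69122517] [[-0.487, 0.585, -0.649], [0.874, 0.333, -0.355], [0.009, -0.739, -0.673]] [[374.1011673361529, 0.0, 254.95208726664424], [0.0, 374.1011673361529, 190.3918691664546], [0.0, 0.0, 1.0]]
top [ 0.32039942 -0.01644812  1.45336442] [[0.016, -0.996, 0.092], [-1.0, -0.015, 0.013], [-0.011, -0.092, -0.996]] [[432.46521437857297, 0.0, 256.81656108948624], [0.0, 432.46521437857297, 197.1265686479341], [0.0, 0.0, 1.0]]
wrist [ 0.31633207 -0.54462268  0.37266842] [[0.396, -0.878, -0.268], [-0.918, -0.379, -0.114], [-0.001, 0.292, -0.957]] [[308.792912304681, 0.0, 260.2397112941842], [0.0, 308.792912304681, 189.84361282934398], [0.0, 0.0, 1.0]]
0.15 0.08567329982408883 0.0187
```

View pics/scene0.png

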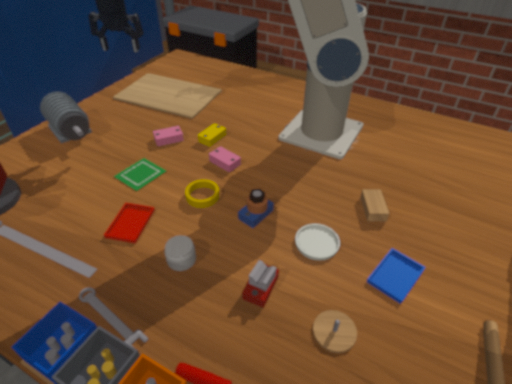

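View pics/top0.png

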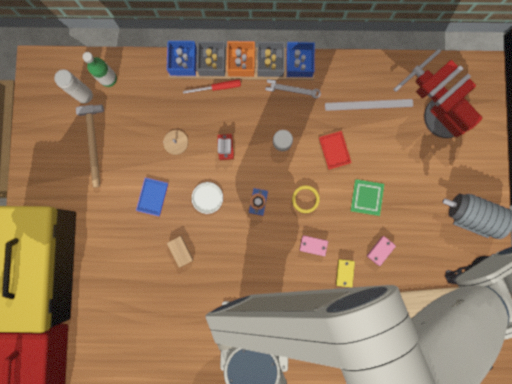

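View pics/wrist0.png

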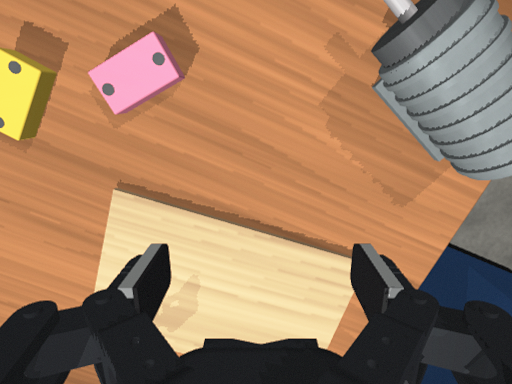

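The top view shows the blue block with bush and nut at (258,202) and the red block with V-block at (226,147). The pink and yellow blocks around (314,246), (381,250), (345,273) are decoys. The goals are the blue tray (153,196), dish (208,198), post (175,142), red tray (335,150) and mat (368,197). The blue and orange bins at the top edge of the image are not goals.

```bash
cat > h.py <<'E'
from plant import bot
import cv2,numpy as np
def world(d,uv,z=None):
    """uv -> world on plane height z (or depth)"""
    K=d["mtx"];R=np.array(d["attitude"]);p=np.array(d["position"])
    uv=np.atleast_2d(np.array(uv,float))
    r=np.c_[(uv[:,0]-K[0,2])/K[0,0],(uv[:,1]-K[1,2])/K[1,1],np.ones(len(uv))]
    w=r@R.T
    if z is None:
        i=uv.round().astype(int); s=d["z_map"][i[:,1],i[:,0]]
    else: s=(z-p[2])/w[:,2]
    return p+w*s[:,None]
def cloud(d):
    v,u=np.indices(d["z_map"].shape); return world(d,np.c_[u.ravel(),v.ravel()]).reshape(*u.shape,3)
def proj(d,P):
    R=np.array(d["attitude"]); q=(np.atleast_2d(P)-d["position"])@R; K=d["mtx"]
    return np.c_[q[:,0]/q[:,2]*K[0,0]+K[0,2],q[:,1]/q[:,2]*K[1,1]+K[1,2]]
def down(yaw):
    """tool down, jaw axis (tool y) at world angle yaw"""
    y=np.array([np.cos(yaw),np.sin(yaw),0]);z=np.array([0,0,-1.]);return np.c_[np.cross(y,z),y,z]
E
python3 - <<'E'
from h import *
d=dict(np.load("top0.npz"))
for n,uv,z in [("bluestack",(258,202),.072),("redstack",(226,147),.05),("btray",(153,196),.01),("dish",(208,198),.01),("post",(175,142),.008),("rtray",(335,150),.01),("mat",(368,197),.004)]:
    print(n,world(d,uv,z).round(3),world(d,uv).round(3))
E
cat > t.py <<'E'
from h import *
import scipy.spatial.transform as T
R=bot.get_orientation();print(R.round(3))
d=bot.get_image("wrist"); A=np.array(d["attitude"])
print("cam in tool",R.T@(d["position"]-bot.get_tcp_pos()),(R.T@A).round(3))
for y in [0,np.pi/2]:
  for p in [(.5,0,.35),(.6,.2,.35),(.5,-.2,.35)]:
    for s in (0,np.pi): print(p,y+s,bot.solve_ik(p,down(y+s)))
E
python3 t.py
```

```text
bluestack [[ 0.432 -0.003  0.072]] [[ 0.432 -0.003  0.076]]
redstack [[0.615 0.106 0.05 ]] [[0.614 0.106 0.051]]
btray [[0.452 0.351 0.01 ]] [[0.452 0.352 0.008]]
dish [[0.448 0.166 0.01 ]] [[0.449 0.167 0.001]]
post [[0.638 0.284 0.008]] [[0.635 0.28  0.025]]
rtray [[ 0.618 -0.259  0.01 ]] [[ 0.618 -0.26   0.009]]
mat [[ 0.461 -0.371  0.004]] [[ 0.461 -0.371  0.002]]
[[ 0.918  0.397 -0.001]
 [ 0.397 -0.918  0.001]
 [-0.    -0.001 -1.   ]]
cam in tool [ 0.07434511  0.00062583 -0.1419764 ] [[-0.    -0.957 -0.292]
 [ 1.    -0.    -0.   ]
 [-0.    -0.292  0.957]]
(0.5, 0, 0.35) 0 [-2.38022475e-02  1.09286369e-01  1.77016808e+00 -4.44089210e-16
  1.26213820e+00 -2.38022475e-02]
(0.5, 0, 0.35) 3.141592653589793 None
(0.6, 0.2, 0.35) 0 [ 3.02933892e-01  3.28065084e-01  1.49142598e+00 -4.44089210e-16
  1.32210159e+00  3.02933892e-01]
(0.6, 0.2, 0.35) 3.141592653589793 None
(0.5, -0.2, 0.35) 0 [-4.02605921e-01  1.73835659e-01  1.69395831e+00 -4.44089210e-16
  1.27379869e+00 -4.02605921e-01]
(0.5, -0.2, 0.35) 3.141592653589793 None
(0.5, 0, 0.35) 1.5707963267948966 [-2.38022475e-02  1.09286369e-01  1.77016808e+00 -4.44089210e-16
  1.26213820e+00 -1.59459857e+00]
(0.5, 0, 0.35) 4.71238898038469 [-2.38022475e-02  1.09286369e-01  1.77016808e+00 -4.44089210e-16
  1.26213820e+00  1.54699408e+00]
(0.6, 0.2, 0.35) 1.5707963267948966 [ 3.02933892e-01  3.28065084e-01  1.49142598e+00 -4.44089210e-16
  1.32210159e+00 -1.26786243e+00]
(0.6, 0.2, 0.35) 4.71238898038469 [ 3.02933892e-01  3.28065084e-01  1.49142598e+00 -4.44089210e-16
  1.32210159e+00  1.87373022e+00]
(0.5, -0.2, 0.35) 1.5707963267948966 [-4.02605921e-01  1.73835659e-01  1.69395831e+00 -4.44089210e-16
  1.27379869e+00 -1.97340225e+00]
(0.5, -0.2, 0.35) 4.71238898038469 [-4.02605921e-01  1.73835659e-01  1.69395831e+00 -4.44089210e-16
  1.27379869e+00  1.16819041e+00]
```

```bash
python3 - <<'E'
from h import *
R=down(-np.pi/2)
for i,p in enumerate([(.40,-.26,.3),(.40,.03,.28),(.40,.26,.3)]):
    bot.goto(p,R); bot.dwell(.15)
    d=bot.get_image("wrist"); np.savez(f"w{i}.npz",**d); cv2.imwrite(f"pics/w{i}.png",d["img"][:,:,::-1])
print(bot.get_clock())
E
```

```text
4.1667
```

View pics/w0.png

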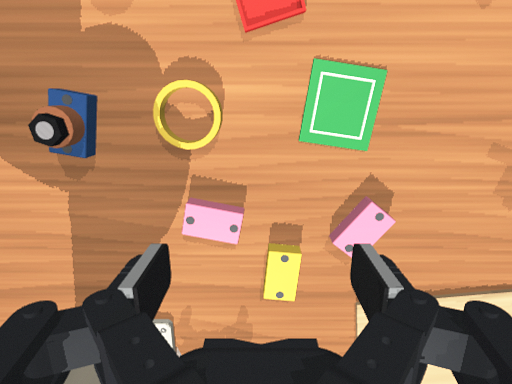

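View pics/w1.png

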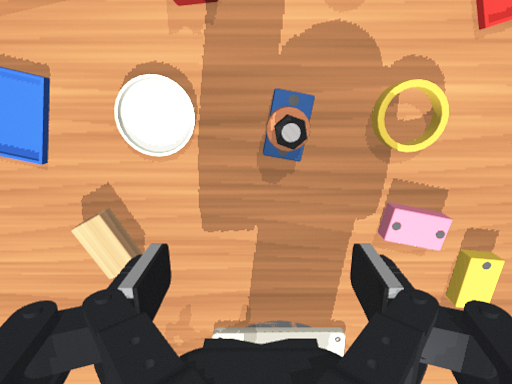

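View pics/w2.png

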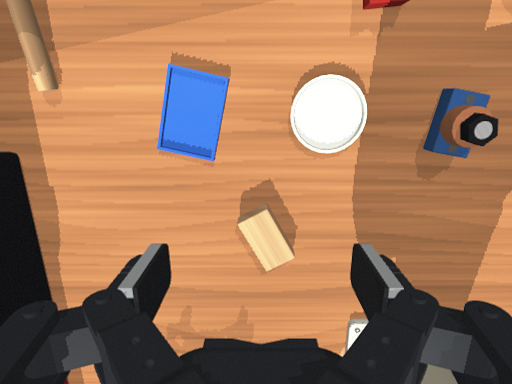

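These views show the mat (343,104 in w0), dish (155,115 in w1), blue tray (194,112 in w2) and the blue stack (290,125 in w1). The bush sits off-centre on the blue block. Next are the farther items.

```bash
python3 - <<'E'
from h import *
R=down(-np.pi/2)
for i,p in [(5,(.55,-.24,.26)),(4,(.57,.11,.26)),(3,(.57,.27,.26))]:
    bot.goto(p,R); bot.dwell(.15)
    d=bot.get_image("wrist"); np.savez(f"w{i}.npz",**d); cv2.imwrite(f"pics/w{i}.png",d["img"][:,:,::-1])
print(bot.get_clock())
a=[cv2.imread(f"pics/w{i}.png")[:250] for i in (3,4,5)]
cv2.imwrite("pics/w345.png",cv2.resize(np.vstack(a),None,fx=.8,fy=.8))
E
```

```text
8.6583
```

View pics/w345.png

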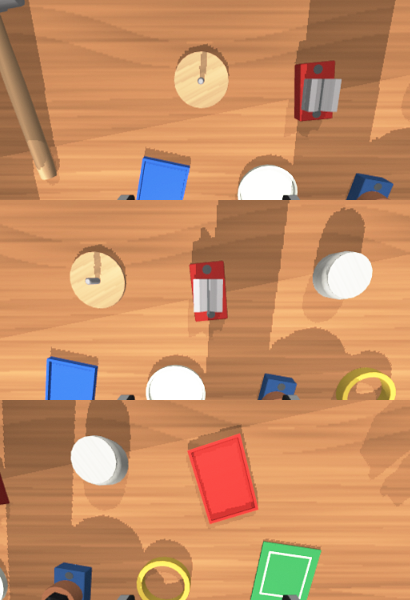

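```bash
cat > m.py <<'E'
from h import *
def hsv(d): return cv2.cvtColor(d["img"],cv2.COLOR_RGB2HSV)
def blobrect(f,hs,xy,rad,z=None,zr=None):
    """min-area rect of coloured pixels projected on plane z (or cloud pts in zr)"""
    d=dict(np.load(f)) if isinstance(f,str) else f
    h=hsv(d); C=cloud(d); lo,hi=hs
    m=cv2.inRange(h,np.array(lo),np.array(hi))>0
    m&=np.hypot(C[...,0]-xy[0],C[...,1]-xy[1])<rad
    if zr is not None: m&=(C[...,2]>zr[0])&(C[...,2]<zr[1])
    v,u=np.where(m)
    P=C[m] if z is None else world(d,np.c_[u,v],z)
    r=cv2.minAreaRect((P[:,:2]*1000).astype(np.float32))
    (cx,cy),(w,l),a=r
    if w<l: w,l,a=l,w,a+90
    return np.round([cx,cy,w,l,(a+90)%180-90,len(u),np.median(C[m][:,2])*1000],1)
BL=((95,120,40),(125,255,255)); RD=((0,150,40),(6,255,255)); GN=((45,80,40),(85,255,255)); WH=((0,0,150),(180,50,255))
E
python3 - <<'E'
from m import *
print("btray",blobrect("w2.npz",BL,(.452,.351),.085,.012))
print("mat",blobrect("w0.npz",GN,(.461,-.371),.1,.004))
print("rtray",blobrect("w5.npz",RD,(.618,-.259),.1,.012))
print("dish",blobrect("w2.npz",WH,(.448,.166),.07,.013), blobrect("w1.npz",WH,(.448,.166),.07,.013))
for f in("w1.npz","w2.npz"): print("blue",blobrect(f,BL,(.432,-.003),.07,.028,(.022,.034)))
for f in("w4.npz","w3.npz"): print("red",blobrect(f,RD,(.615,.106),.07,.028,(.022,.034)))
E
```

```text
btray [ 4.513e+02  3.507e+02  1.133e+02  8.000e+01 -1.290e+01  5.074e+03
  3.600e+00]
mat [ 4.605e+02 -3.723e+02  1.094e+02  9.970e+01 -8.500e+00  5.313e+03
  3.400e+00]
rtray [ 6.192e+02 -2.633e+02  1.143e+02  8.030e+01  1.700e+01  6.502e+03
  3.600e+00]
dish [3.403e+02 9.810e+01 3.607e+02 1.029e+02 3.170e+01 4.803e+03 4.700e+00] [ 4.501e+02  1.652e+02  1.031e+02  1.026e+02 -3.040e+01  5.181e+03
  4.500e+00]
blue [439.   -5.9  82.1  48.9 -10.4 926.   27.2]
blue [439.   -3.8  82.1  51.4 -10.4 889.   27.3]
red [ 623.6  107.2   83.    49.2    5.3 1245.    27.2]
red [ 623.5  108.9   82.9   50.9    5.2 1282.    27.2]
```

```bash
python3 - <<'E'
from m import *
d=dict(np.load("w1.npz"));C=cloud(d)
def sel(zr,xy,r): 
    m=(C[...,2]>zr[0])&(C[...,2]<zr[1])&(np.hypot(C[...,0]-xy[0],C[...,1]-xy[1])<r); return m
m=sel((.066,.08),(.43,-.003),.04);v,u=np.where(m);P=world(d,np.c_[u,v],.072)[:,:2]*1000
print("nut z",np.median(C[m][:,2]),len(P)); pf=P.astype(np.float32)
print(cv2.minEnclosingCircle(pf),cv2.minAreaRect(pf)); hull=cv2.convexHull(pf)[:,0]
ang=np.radians(np.arange(0,180,2)); w=[np.ptp(P@[np.cos(a),np.sin(a)]) for a in ang]
n=30; w=np.array(w); s=[w[i]+w[(i+30)%90]+w[(i+60)%90] for i in range(30)]
print("flat dir deg",2*np.argmin(s), min(s)/3,max(s)/3)
m=sel((.05,.061),(.43,-.003),.04);v,u=np.where(m);P=world(d,np.c_[u,v],.056)[:,:2]*1000
print("bush z",np.median(C[m][:,2]),len(P),cv2.minEnclosingCircle(P.astype(np.float32)))
for f in ("w4.npz","w3.npz"):
    d=dict(np.load(f));C=cloud(d)
    m=sel((.049,.062),(.615,.106),.05);v,u=np.where(m);P=world(d,np.c_[u,v],.056)[:,:2]*1000
    print("vb",np.median(C[m][:,2]),len(P),cv2.minAreaRect(P.astype(np.float32)))
    m=sel((.004,.013),(.638,.284),.06);v,u=np.where(m);P=world(d,np.c_[u,v],.008)[:,:2]*1000
    print("post",np.median(C[m][:,2]),len(P),cv2.minEnclosingCircle(P.astype(np.float32)))
    m=sel((.034,.05),(.638,.284),.04);print("pin",C[m].round(4))
d=dict(np.load("w1.npz"));a=cv2.resize(d["img"][70:180,230:360],None,fx=5,fy=5)[:,:,::-1]; d=dict(np.load("w4.npz"))
b=cv2.resize(d["img"][60:170,200:300],None,fx=5,fy=5)[:,:,::-1][:550]; 
cv2.imwrite("pics/crop1.png",cv2.resize(np.hstack([a,b]),None,fx=.65,fy=.65))
E
```

```text
nut z 0.0715574302200136 811
((436.7542724609375, -6.106049060821533), 19.304689407348633) ((436.4150085449219, -5.893989562988281), (37.604942321777344, 33.95924758911133), 11.134559631347656)
flat dir deg 40 34.16498851106854 38.11932106193449
bush z 0.05528016555526255 696 ((438.2490234375, -4.381037712097168), 25.635250091552734)
vb 0.05475127570343208 1075 ((620.1217041015625, 108.32508850097656), (39.89864730834961, 42.811214447021484), 89.87801361083984)
post 0.0072726621541754355 3669 ((639.6968383789062, 277.11309814453125), 42.33089828491211)
pin [[0.6439 0.2804 0.0366]
 [0.6439 0.2788 0.0378]
 [0.6439 0.2774 0.0383]
 [0.6439 0.2769 0.0369]
 [0.6439 0.2764 0.0356]
 [0.6439 0.2754 0.0352]
 [0.6428 0.2814 0.0373]
 [0.6428 0.2794 0.0391]
 [0.6428 0.2781 0.0396]
 [0.6428 0.2771 0.0392]
 [0.6428 0.2765 0.0382]
 [0.6428 0.2761 0.0366]
 [0.6428 0.2748 0.0368]
 [0.6417 0.2809 0.0386]
 [0.6417 0.2793 0.0397]
 [0.6417 0.2781 0.0398]
 [0.6417 0.2771 0.0396]
 [0.6417 0.2762 0.0391]
 [0.6417 0.275  0.0393]
 [0.6417 0.2747 0.0375]
 [0.6417 0.2739 0.0343]
 [0.6406 0.2808 0.0392]
 [0.6406 
[... 2032 characters left out ...]
69]
 [0.6391 0.2827 0.0375]
 [0.6391 0.2815 0.0393]
 [0.6391 0.2804 0.0397]
 [0.6391 0.2793 0.0394]
 [0.6392 0.2781 0.0411]
 [0.6391 0.277  0.0392]
 [0.6391 0.2759 0.0383]
 [0.6391 0.2748 0.0387]
 [0.6391 0.2737 0.0373]
 [0.638  0.2828 0.036 ]
 [0.638  0.2816 0.0379]
 [0.6381 0.2804 0.0393]
 [0.6381 0.2793 0.0392]
 [0.6381 0.2781 0.0397]
 [0.638  0.277  0.0389]
 [0.638  0.2759 0.0393]
 [0.638  0.2748 0.0383]
 [0.6369 0.2817 0.0363]
 [0.6369 0.2805 0.0384]
 [0.637  0.2793 0.04  ]
 [0.6369 0.2782 0.0376]
 [0.637  0.277  0.0401]
 [0.6369 0.2759 0.0389]
 [0.6369 0.2748 0.0369]
 [0.6358 0.2805 0.0377]
 [0.6358 0.2794 0.0375]
 [0.6358 0.2782 0.0375]
 [0.6358 0.2771 0.0379]
 [0.6358 0.276  0.0356]]
```

View pics/crop1.png

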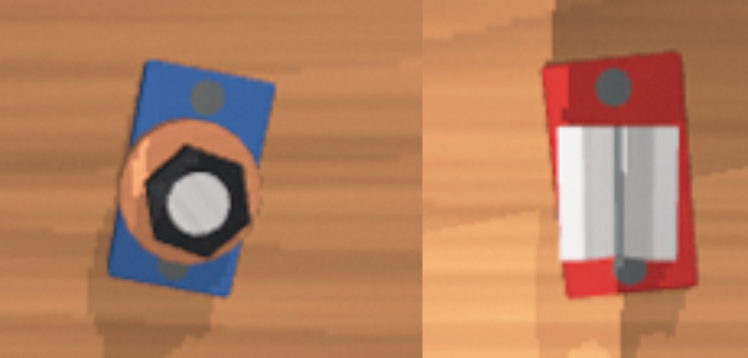

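Both stacks match the description, and nothing similar competes for the parts: the blue block carries the bush and nut, the red block carries the V-block. I'll start with the nut.

```bash
cat > act.py <<'E'
from m import *
def pick(xy,yawdeg,z,force,zs=.15):
    R=down(np.radians(yawdeg)); x,y=np.array(xy)/1000
    bot.goto((x,y,zs),R); bot.move_linear((x,y,z+.02),max_speed=.12); bot.move_linear((x,y,z),max_speed=.04)
    f0=bot.get_contact_force(); w=bot.grasp(force); bot.dwell(.2)
    print("grasp width",round(bot.get_width()*1000,1),"f",(bot.get_contact_force()).round(1))
    bot.move_linear((x,y,z+.02),max_speed=.05); bot.move_linear((x,y,zs),max_speed=.15)
    bot.dwell(.1); print("lifted",round(bot.get_width()*1000,1),bot.get_contact_force().round(1),bot.get_clock())
def place(xy,yawdeg,z,zs=.15):
    """z: TCP height at which the part nominally stands on its floor"""
    R=down(np.radians(yawdeg)); x,y=np.array(xy)/1000
    bot.goto((x,y,zs),R); bot.move_linear((x,y,z+.02),max_speed=.12); bot.move_linear((x,y,z+.004),max_speed=.04)
    bot.dwell(.2); f0=bot.get_contact_force()
    for k in range(14):
        bot.move_linear((x,y,z+.004-.0006*(k+1)),max_speed=.02)
        df=bot.get_contact_force()-f0
        if df[2]>2.5: break
    print("down at",round((bot.get_tcp_pos()[2]-z)*1000,2),"df",df.round(1),"w",round(bot.get_width()*1000,1))
    bot.let_go(); bot.dwell(.2); bot.move_linear((x,y,zs),max_speed=.15); print("clock",bot.get_clock())
def snap(n,s=1):
    d=bot.get_image("wrist");cv2.imwrite(f"pics/{n}.png",cv2.resize(d["img"],None,fx=s,fy=s)[:,:,::-1]);np.savez(n+".npz",**d)
E
python3 - <<'E'
from act import *
pick((436.7,-6),-80,.056+.004,30); snap("n1")
E
```

```text
grasp width 33.2 f [-1.2 -0.   6.4]
lifted 33.1 [-0.7 -0.8 -0.9] 13.2667
```

View pics/n1.png

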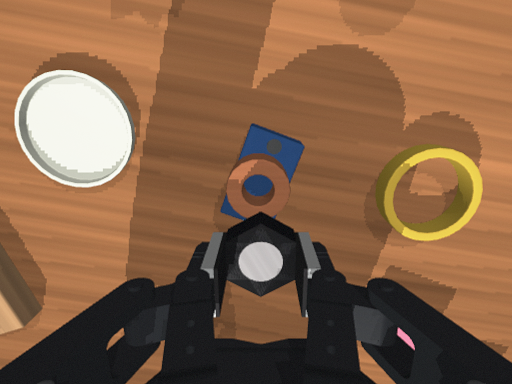

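The nut is held flat between the pads at (260,262), and the bush is undisturbed on the blue block at (258,185). I'll place the nut, then measure the bush from this view and pick it.

```bash
python3 - <<'E'
from act import *
d=dict(np.load("n1.npz"));C=cloud(d)
m=(C[...,2]>.051)&(C[...,2]<.06)&(np.hypot(C[...,0]-.437,C[...,1]+.005)<.035);m[215:]=0
v,u=np.where(m);P=world(d,np.c_[u,v],.056)[:,:2]*1000
print("bush",cv2.minEnclosingCircle(P.astype(np.float32)))
print("blue",blobrect(d,BL,(.432,-.003),.07,.028,(.022,.034)))
place((450,165.5),-80,.005+.004); snap("n2")
E
```

```text
bush ((438.8016357421875, -4.219915390014648), 25.737136840820312)
blue [ 440.1   -6.4   83.4   48.7  -10.3 1964.    27.3]
down at 0.31 df [-2.  -0.   7.6] w 33.0
clock 19.55
```

View pics/n2.png

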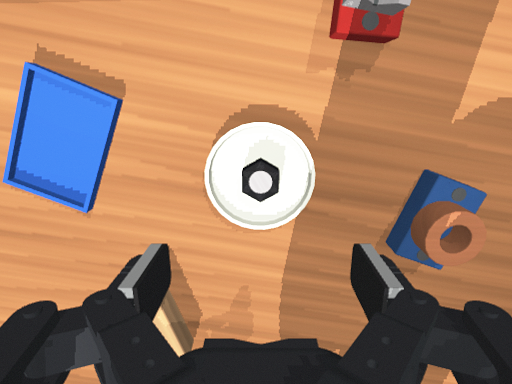

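The nut lies flat in the middle of the dish at (260,181). Next is the bush.

```bash
python3 - <<'E'
from act import *
pick((438.5,-4.8),-100,.028+.006,45); snap("b1")
place((640,278.3),-90,.008+.006); snap("b2")
E
python3 -c "
import cv2,numpy as np
cv2.imwrite('pics/b12.png',cv2.resize(np.hstack([cv2.imread('pics/b1.png'),cv2.imread('pics/b2.png')]),None,fx=.78,fy=.78))"
```

```text
grasp width 51.1 f [-2.3  1.3  8.2]
lifted 51.0 [ 0.2 -0.5 -2.6] 23.9917
down at 0.76 df [-1.3 -0.6  4.1] w 51.0
clock 30.4083
```

View pics/b12.png

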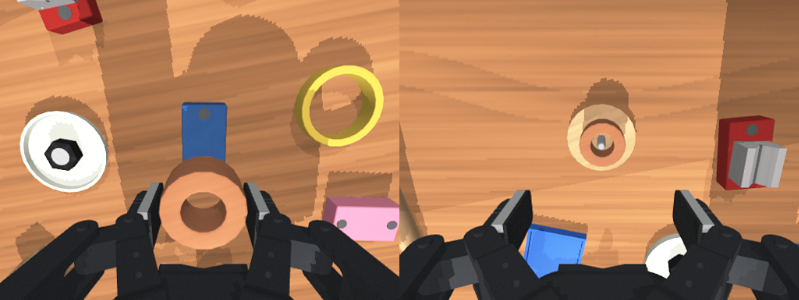

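The bush is over the pin and down on the stand at (601,144). Next is the V-block.

```bash
python3 - <<'E'
from act import *
pick((620.2,108.4),-90,.028+.005,45); snap("v1")
place((460.5,-372),-98.5,.004+.005); snap("v2")
E
python3 -c "
import cv2,numpy as np
cv2.imwrite('pics/v12.png',cv2.resize(np.hstack([cv2.imread('pics/v1.png'),cv2.imread('pics/v2.png')]),None,fx=.78,fy=.78))"
```

```text
grasp width 39.2 f [-0.6  0.3  4.7]
lifted 39.0 [-0.5  0.3 -3. ] 34.925
down at 0.44 df [-1.5  1.3  8.3] w 39.3
clock 42.2833
```

View pics/v12.png

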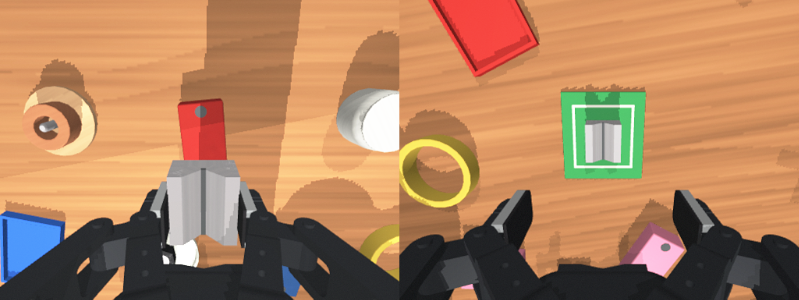

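The V-block sits inside the white outline at (602,142). I'll re-measure both bare riser blocks before gripping them.

```bash
python3 - <<'E'
from act import *
bot.goto((.42,-.005,.22),down(-np.pi/2));bot.dwell(.1);snap("r1")
print("blue",blobrect("r1.npz",BL,(.44,-.005),.07,.028,(.022,.034)))
bot.goto((.60,.107,.22),down(-np.pi/2));bot.dwell(.1);snap("r2")
print("red",blobrect("r2.npz",RD,(.623,.107),.07,.028,(.022,.034)),bot.get_clock())
a=[cv2.imread(f"pics/r{i}.png")[:300,80:440] for i in (1,2)]
cv2.imwrite("pics/r12.png",np.hstack(a))
E
```

```text
blue [ 439.6   -6.3   82.9   48.3  -10.5 3134.    27.3]
red [ 623.9  107.3   83.2   49.2    5.2 3251.    27.3] 44.8917
```

View pics/r12.png

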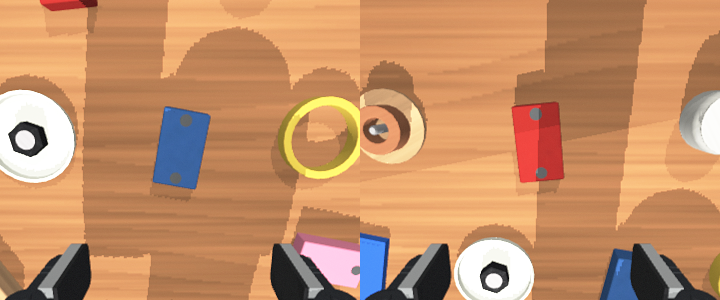

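The blue block at (181,148) and the red block at (538,142) are both bare, each with two screw heads, and neither has moved.

```bash
python3 - <<'E'
from act import *
pick((623.8,107.3),5.2-90,.013,50); snap("k1")
place((619.2,-263.3),17-90,.004+.013); snap("k2")
pick((439.6,-5.8),-10.5-90,.013,50); snap("k3")
place((451.3,350.7),-12.9-90,.004+.013); snap("k4")
a=[cv2.imread(f"pics/k{i}.png") for i in (1,2,3,4)]
cv2.imwrite("pics/k.png",cv2.resize(np.vstack([np.hstack(a[:2]),np.hstack(a[2:])]),(780,585)))
E
```

```text
grasp width 48.6 f [-1.3  0.6  5.8]
lifted 48.6 [-0.1 -0.4 -4.6] 49.2833
down at 0.66 df [-4.2  0.9  8. ] w 48.6
clock 56.0083
grasp width 49.1 f [-1.4 -0.5  6.6]
lifted 48.9 [-0.7  0.3 -3.8] 61.2667
down at 0.5 df [-0.3 -1.5  9.1] w 48.4
clock 67.95
```

View pics/k.png

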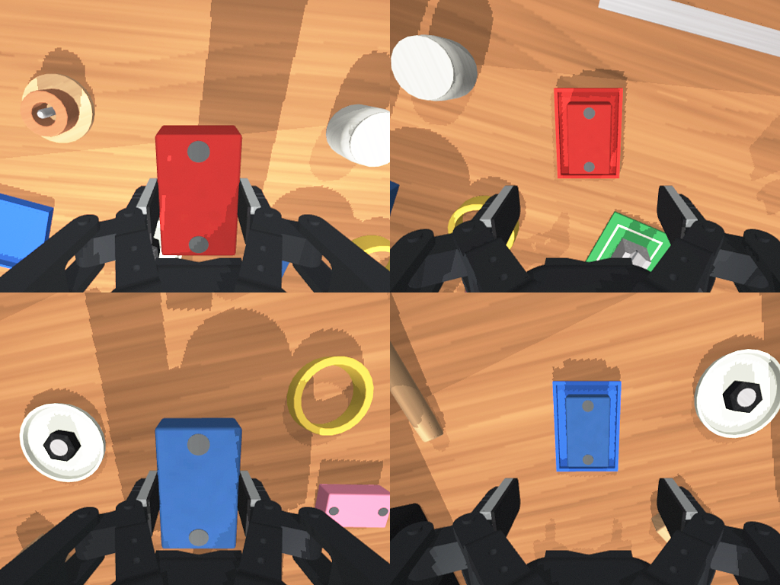

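Both blocks are in their trays: red at (588,138), blue at (587,432). A final numeric check of all five parts follows.

```bash
python3 - <<'E'
from act import *
R=down(-np.pi/2)
goals={"nut":((450,165.5),5,16,20),"bush":((640,278.3),8,28,26),"vblock":((460.5,-372.3),4,28,30),"blue":((451.3,350.7),4,28,49),"red":((619.2,-263.3),4,28,49)}
cl=lambda p:(p[0]/1000-.02,p[1]/1000,.2)
for n in ["blue","nut","bush","red","vblock"]:
    xy,f,h,r=goals[n]
    bot.goto(cl(xy),R);bot.dwell(.1);d=bot.get_image("wrist");cv2.imwrite(f"pics/f_{n}.png",d["img"][:,:,::-1]);C=cloud(d);zt=(f+h)/1000
    m=(abs(C[...,2]-zt)<.006)&(np.hypot(C[...,0]-xy[0]/1000,C[...,1]-xy[1]/1000)<r/1000+.015);m[240:]=0
    v,u=np.where(m);P=(world(d,np.c_[u,v],zt)[:,:2]*1000).astype(np.float32)
    Q=C[m];A=np.c_[Q[:,:2]-Q[:,:2].mean(0),np.ones(len(Q))];c=np.linalg.lstsq(A,Q[:,2],rcond=None)[0]
    rc=cv2.minAreaRect(P);print(n,"d",(np.array(rc[0])-xy).round(1),"size",np.round(rc[1],1),"top z",round(np.median(Q[:,2])*1000,1),"nominal",f+h,"tilt",c[:2].round(3))
print(bot.get_clock(),bot.get_contact_force().round(1))
a=[cv2.imread(f"pics/f_{n}.png")[:240,100:420] for n in goals]
cv2.imwrite("pics/fin.png",cv2.resize(np.vstack([np.hstack(a[:3]),np.hstack(a[3:]+[a[0]*0])]),(780,390)))
E
```

```text
blue d [ 0.1 -0.6] size [49.4 83.4] top z 31.4 nominal 32 tilt [-0.001 -0.001]
nut d [-0.3 -1.1] size [38.6 33.8] top z 20.5 nominal 21 tilt [-0.012 -0.004]
bush d [-0.2 -1.1] size [50.1 50.3] top z 35.3 nominal 36 tilt [-0.002  0.002]
red d [ 0.4 -1.3] size [83.4 49.4] top z 31.4 nominal 32 tilt [-0.002 -0.   ]
vblock d [ 0.4 -0.6] size [39.9 44.6] top z 30.9 nominal 32 tilt [-0.004  0.002]
73.4833 [-0.1  0.6  0.2]
```

View pics/fin.png

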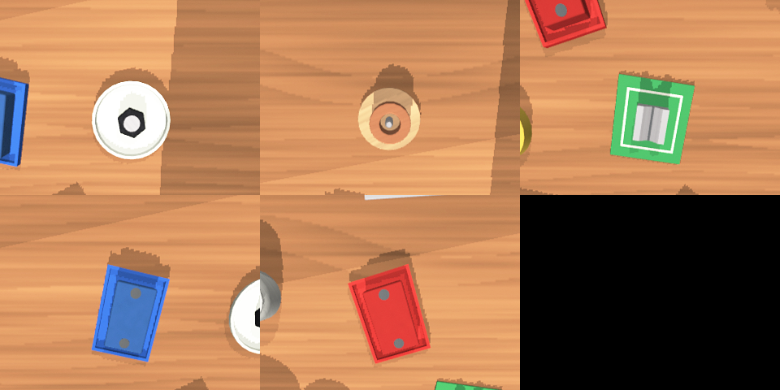

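All five parts are in their places: nut (132,122), bush on the pin (389,122), V-block (652,123), blue block (130,318) and red block (391,318). The arm is clear of them.

```bash
python3 -c "
from plant import bot
print(bot.job_done())"
```

```text
the job is handed in; nothing more can be done
None
```

I took both stacks apart from the top down and put each part in its place, in the order nut, bush, V-block, red block, blue block. I lowered each one until I felt contact, then let go. The job was handed in at about 73.5 s on the robot's clock, and no verdict was reported.

My last wrist-camera checks showed:
- **Position:** every part is within about 1.5 mm of its goal centre, as measured in the earlier images. The camera calibration is only good to about 2 mm.
- **Height:** top faces read 0.5 to 1.1 mm below nominal. The camera reads about 0.7 mm low throughout, so this fits the parts lying on their floors.
- **Tilt:** the largest reading was 0.012 rad, on the nut.
- **Contact:** the arm stood about 0.2 m above the bench, touching nothing, with under 1 N on the tool.

No check failed. The only disagreement was 1 to 2 mm in y between images taken from different positions, well inside the tolerances.

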